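# Slide the sugar keeper's flush lid shut

### The arm

A 7-joint arm with a two-finger parallel gripper is mounted at the origin on the work surface. World frame = base frame: x ahead of the robot, y to its left, z up, the work surface at z = 0. Lengths are in m, angles in rad, forces in N, time in s.
With the tool pointing down it reaches from about 0.35 to 0.775 m from the base axis. Payload 3.1 kg.
Tool frame: the origin (TCP) lies at the very end of the fingers, on their centre line; the grasp point (between the pads) lies 19 mm behind it (bot.hold_point_z is the distance from the TCP to the grasp point, in m); z points along the fingers, y is the line along which they close (so a half turn about z gives the same grasp; the last joint's range is limited). The gripper opens to 85 mm and grips with 20 to 120 N. Pads are 22 mm wide; open, the fingers measure 114 mm over their backs; the gripper's body (76 mm by 85 mm) begins 54 mm behind the grasp point. The pads swing forward as they close: fully open they stand 13 mm farther back than shut.
Start: joints at [1.109, 0.311, 0.014, 1.512, -0.004, 1.319, -0.027], TCP at [0.224, -0.502, 0.231] pointing down, gripper open.
Joint ranges: [-2.7, 2.7], [-0.3, 1.91], [-1.27, 1.3], [0.12, 2.57], [-1.44, 4.58], [0.2, 2.03], [-3.05, 3.05]. Speed limits (rad/s): [2.79, 2.79, 3.14, 3.14, 3.14, 3.14, 3.14].

### API

Orientations are given as a unit quaternion [w, x, y, z].
In Python, from workcell import bot gives the robot as it stands.
- The arm moves only by the tool step_arm, never from a script. Its argument "series" is a list of rows, each a list of 7 numbers: the shift along the world's x, y, z in m, then the turn, a rotation vector about the world's x, y, z in degrees, then the finger opening in m, from 0 to 0.0854. In form: [[x, y, z, wx, wy, wz, grip], ...]. A call has exactly 8 rows; each row shifts and turns the commanded pose from where the row before left it; what a row does not reach is not made up. A row lasts 1/12 s, in which the tool goes at most 41.7 mm and 7.16 degrees, less where a joint would pass 70% of its speed; a pose out of reach is approached as far as the arm can. A call is refused whole if a number of a shift passes 0.0417 or a number of a turn 7.16, either way. A call with a gripper value outside its range is refused whole. The fingers move at their own pace and stop on an object; the grip force is fixed at half the most. Time passes only in rows, so rows that do not move let the fingers close, or fill a call up. It gives the time, the measured TCP pose, the force, the opening and the grip force at its end, in the units of the state.
- bot.state(): the state, without advancing time (a new reading comes with each control period).
- bot.capture(name): name is "scene" or "top"; returns the picture (420x560x3 uint8, blue, green, red); there is no depth.
- bot.camera_info(name): a dict with "fx", "fy", "cx", "cy" (pixels), "cam_to_world" (4x4, takes a point from camera to world coordinates). Camera axes: x right, y up, looking along -z (the intrinsics and any distortion apply to the point x, -y, -z); pixel columns grow to the right and rows downward; lengths in m; the calibration is good to about 2 mm. A picture is of the moment at which its call begins. camera_info takes no time and is no camera call.
- bot.sign_off(): hands the job in; it is judged then, once.
The state is a dict: "time": time; "joints": joint angles; "qvel": joint speeds; "tau": joint torques, N m; "tcp_pos": TCP position; "eef_rot": TCP orientation; "wrist_force": force on the tool from outside, world axes, zero at the start; "wrist_torque": the same for the moment, N m; "width": opening from 0.0 (shut) to 1.0 (fully open); "finger_force": force on a finger pad.
Only numpy, scipy, OpenCV 4.12 (cv2) and the standard library are available. Lean on these libraries where they do the work, as an engineer would, in place of code of your own. Each camera call takes 0.05 s, during which the arm holds its last target. There are 200 camera calls.

### The job

The sugar keeper, the long narrow steel box with sugar cubes in it, has been left open. Press down on its flat wooden lid panel with closed fingertips and drag it fully shut. Leave the lid of the squarer coffee-pod box as it is, half open.

Things in the scene. Friction and masses are not known exactly. Their poses are not given: they have to be found in the camera images.
- sugar_keeper: Fixed steel box, 230 (x) x 100 (y) x 60 mm high, long and narrow, white sugar cubes inside. Origin: centre of underside. Opening in the top from x = -103 to +19 mm, 70 mm wide, 15 mm rims at the sides and a 12 mm end rim at -x. A fixed deck (top at 64 mm) covers x = +19 to +115 mm. A flush wooden lid panel without handle slides along x in the opening and under the deck; shut is towards -x.
- sugar_panel (a joint): Opening of the sugar keeper's lid panel, m: 0 = fully shut against the end rim (a hard stop), 0.075 = farthest under the deck. Starts at 0.045 to 0.070, when 52 to 77 mm of the panel's length lies bare. Sliding takes about 1.5 N; it stays where left. Its rear end is always under the deck, so it is dragged shut by friction on its upper face.
- sugar_front (a point): Middle of the upper front edge (the -x edge) of the sugar keeper's lid panel, moving with it: at x = -103 mm + opening, y = 0, z = 58 mm of the keeper, 2 mm below the rims. The panel's bare face, 68 mm wide, runs from here along the keeper's +x to the deck; panel 5 mm thick. Pressed, it sinks on springs: gives from about 2 N on, then 1.5 N per mm, at most 6 mm, and rises again when let go.
- pod_front (a point): Bystander, leave alone: middle of the upper front edge of the 128 mm wide lid panel of the coffee-pod box, a fixed steel box of the same make but squarer (170 x 160 x 60 mm), round metal coffee pods inside. Panel face 58 mm above the counter.

How it is judged:
At the end, for the whole second after the job is handed in: The sugar keeper's lid panel is shut to within 10 mm of its end rim, and the pod box's lid panel is within 12 mm of where it was at the start (value of joint sugar_panel below 0.01 m and distance of pod_front from where it was at the start of the episode below 0.012 m); the robot touches nothing.
It fails at once if the pod box's lid panel has been moved by more than 12 mm (distance of pod_front from where it was at the start of the episode above 0.012 m).
It also fails if it takes over 29 s, if anything falls off the work surface, if the arm or the gripper's body presses on something with over 40 N, if the wrist force passes 120 N, or if a joint passes its speed limit or range.

## Working session

There is one attempt and no reset: what is moved stays moved. The work goes in short steps, Python scripts to look and compute and a tool call to move; the robot and the scene stay as the last step left them, time stands still between calls to the robot, and variables do not carry over. Pictures are saved under pics/ and viewed, at most 10 in all, crops included, and the job is handed in when it is done.

Besides the shell and the picture viewer there is one more tool, called after "Request:" by a JSON object that holds its "name" and its "arguments", one argument or row to a line. step_arm: Moves the arm, as the interface text tells. Its arguments: {"type":"object","properties":{"series":{"type":"array"}},"required":["series"]}

```bash
mkdir -p pics
python3 - <<'E'
from workcell import bot
import cv2,numpy as np
for n in("scene","top"):
    cv2.imwrite(f"pics/{n}0.png",bot.capture(n)); i=bot.camera_info(n); print(n,{k:np.round(v,3).tolist() if not isinstance(v,str) else v for k,v in i.items()})
s=bot.state();print(s)
E
```

```text
scene {'fx': 404.176, 'fy': 404.176, 'cx': 278.356, 'cy': 213.159, 'cam_to_world': [[-0.81, -0.453, 0.372, 0.774], [0.586, -0.63, 0.51, 0.339], [0.003, 0.631, 0.776, 0.598], [0.0, 0.0, 0.0, 1.0]]}
top {'fx': 412.772, 'fy': 412.772, 'cx': 275.951, 'cy': 208.411, 'cam_to_world': [[-0.017, 0.99, -0.137, 0.409], [-1.0, -0.015, 0.014, -0.025], [0.012, 0.138, 0.99, 0.804], [0.0, 0.0, 0.0, 1.0]]}
{'time': 0.1, 'joints': array([ 1.10931847,  0.3116598 ,  0.01400271,  1.51289198, -0.00441258,
        1.31922979, -0.02721904]), 'qvel': array([ 0.00011945, -0.00243762, -0.0002425 , -0.00377803, -0.00130192,
        0.00270981,  0.00119687]), 'tau': array([ 1.38490443e-03, -3.80851865e+01,  1.46820084e-01, -2.31241983e+01,
        1.22491238e-02,  8.04944459e-03, -5.50651961e-06]), 'tcp_pos': array([ 0.22389848, -0.50163883,  0.23032391]), 'eef_rot': array([-1.04613627e-03,  9.78048795e-01,  2.08373199e-01, -2.64320782e-04]), 'wrist_force': array([-0.01105324,  0.60690007, -0.20910114]), 'wrist_torque': array([-0.02141529,  0.00519543,  0.01197398]), 'finger_force': 0.0, 'width': 1.0039641901125624}
```

View pics/top0.png

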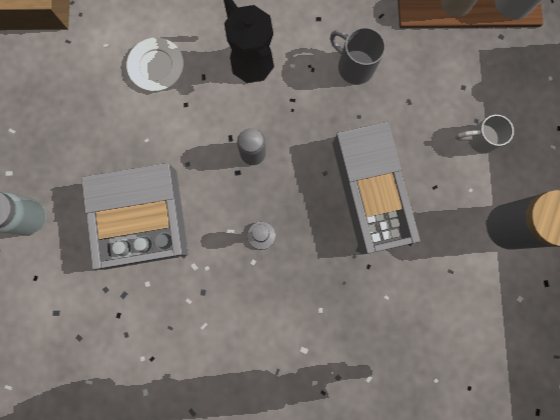

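View pics/scene0.png

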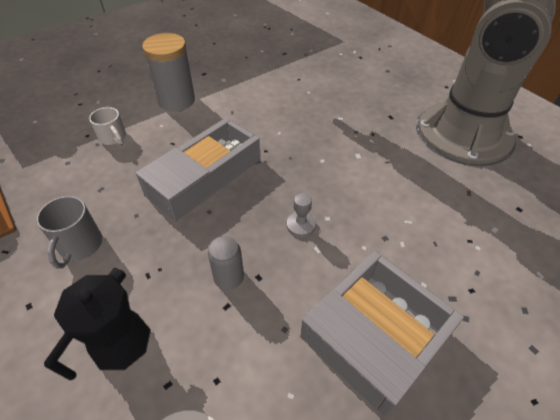

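The top view shows the sugar keeper at about (378,187), with its bare wood panel around (380,195), cubes at (384,228), and the shut direction down and slightly right. The pod box is at (133,215), well away from it.

```bash
cat > h.py <<'E'
from workcell import bot
import cv2,numpy as np
def ray(n,uv,z):
    i=bot.camera_info(n);T=np.array(i["cam_to_world"])
    d=T[:3,:3]@np.array([(uv[0]-i["cx"])/i["fx"],-(uv[1]-i["cy"])/i["fy"],-1]);o=T[:3,3]
    return o+d*(z-o[2])/d[2]
def wood(n,box):
    im=bot.capture(n);x0,y0,x1,y1=box
    h=cv2.cvtColor(im,cv2.COLOR_BGR2HSV)
    m=cv2.inRange(h,(8,90,80),(28,255,255));k=np.zeros_like(m);k[y0:y1,x0:x1]=m[y0:y1,x0:x1]
    c=max(cv2.findContours(k,0,2)[0],key=cv2.contourArea)
    return im,c,cv2.boxPoints(cv2.minAreaRect(c))
E
python3 - <<'E'
from h import *
for n,b in(("top",(340,120,430,260)),("scene",(150,120,260,200))):
    im,c,r=wood(n,b)
    p=np.array([ray(n,q,.058) for q in c[:,0]])[:,:2]
    R=cv2.minAreaRect(p.astype(np.float32)*1000);print(n,R);print(np.round(cv2.boxPoints(R)),r.round().tolist())
print("keeper corners, z=.06/.064", *[ray("top",q,z).round(3) for q,z in(((338,133),.064),((388,124),.064),((418,241),.06),((371,251),.06))])
im=bot.capture("top");cv2.imwrite("pics/crop.png",cv2.resize(im[110:265,310:440],None,fx=3.8,fy=3.8,interpolation=cv2.INTER_CUBIC))
E
```

```text
top ((535.8985595703125, -226.18911743164062), (69.56439971923828, 67.73977661132812), 11.947132110595703)
[[ 495. -200.]
 [ 509. -267.]
 [ 577. -252.]
 [ 563. -186.]] [[357.0, 180.0], [393.0, 172.0], [402.0, 209.0], [365.0, 217.0]]
scene ((536.3621826171875, -226.59852600097656), (66.26615142822266, 67.94915008544922), 11.669461250305176)
[[ 497. -200.]
 [ 511. -267.]
 [ 576. -253.]
 [ 562. -187.]] [[183.0, 151.0], [215.0, 129.0], [230.0, 151.0], [198.0, 173.0]]
keeper corners, z=.06/.064 [ 0.652 -0.153  0.064] [ 0.668 -0.247  0.064] [ 0.449 -0.291  0.06 ] [ 0.432 -0.205  0.06 ]
```

View pics/crop.png

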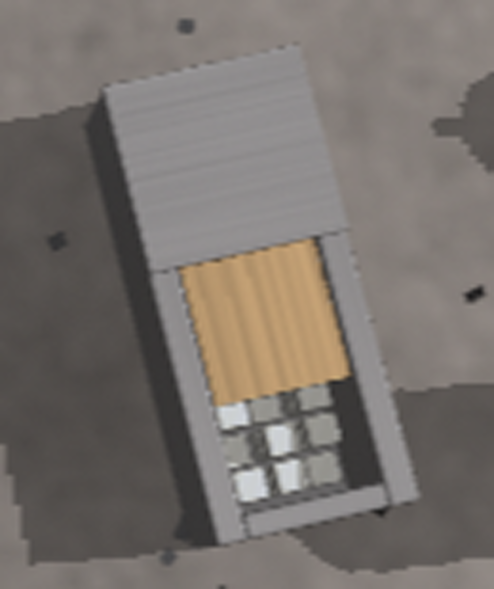

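The crop confirms the pose: yaw is about 11.8° and the bare panel is about 68 mm long, so the opening is about 61 mm. The front edge midpoint is near (0.503, -0.233). I'll press about 30 mm behind the front edge, at (0.532, -0.227).

Request:
{"name": "step_arm", "arguments": {
  "series": [
    [0.026,0.023,0,0,0,-1.5,0],
    [0.026,0.023,0,0,0,-1.5,0],
    [0.026,0.023,0,0,0,-1.5,0],
    [0.026,0.023,0,0,0,-1.5,0],
    [0.026,0.023,0,0,0,-1.5,0],
    [0.026,0.023,0,0,0,-1.5,0],
    [0.026,0.023,0,0,0,-1.5,0],
    [0.026,0.023,0,0,0,-1.5,0]
  ]
}}

```text
time: 0.92
tcp_pos: [0.4331, -0.3169, 0.2313]
eef_rot: [0.0, 0.995, 0.104, -0.0]
wrist_force: [-1.0, -0.6, -0.1]
width: 0.001
finger_force: 0.0
```

Request:
{"name": "step_arm", "arguments": {
  "series": [
    [0.025,0.0225,0,0,0,0,0],
    [0.025,0.0225,0,0,0,0,0],
    [0.025,0.0225,-0.01,0,0,0,0],
    [0.025,0.0225,-0.02,0,0,0,0],
    [0,0,-0.03,0,0,0,0],
    [0,0,-0.03,0,0,0,0],
    [0,0,-0.02,0,0,0,0],
    [0,0,0,0,0,0,0]
  ]
}}

```text
time: 1.58
tcp_pos: [0.5282, -0.2266, 0.1158]
eef_rot: [-0.003, 0.994, 0.105, -0.005]
wrist_force: [-0.9, 0.2, 0.8]
width: -0.004
finger_force: 0.0
```

Request:
{"name": "step_arm", "arguments": {
  "series": [
    [0.001,0,-0.02,0,0,0,0],
    [0,0,-0.012,0,0,0,0],
    [0,0,-0.008,0,0,0,0],
    [0,0,-0.005,0,0,0,0],
    [0,0,0,0,0,0,0],
    [0,0,0,0,0,0,0],
    [0,0,0,0,0,0,0],
    [0,0,0,0,0,0,0]
  ]
}}

```text
time: 2.25
tcp_pos: [0.534, -0.2286, 0.0774]
eef_rot: [0.001, 0.994, 0.105, 0.001]
wrist_force: [0.2, -0.4, 0.1]
width: -0.001
finger_force: 0.0
```

Run:
```python
from h import *
im=bot.capture("scene");cv2.imwrite("pics/s1.png",cv2.resize(im[0:280,60:400],None,fx=2.1,fy=2.1))
s=bot.state();print(s["tcp_pos"],s["wrist_force"])
```

```text
[ 0.53383612 -0.22850009  0.07724174] [-0.33184374 -0.8037914  -0.01003776]
```

View pics/s1.png

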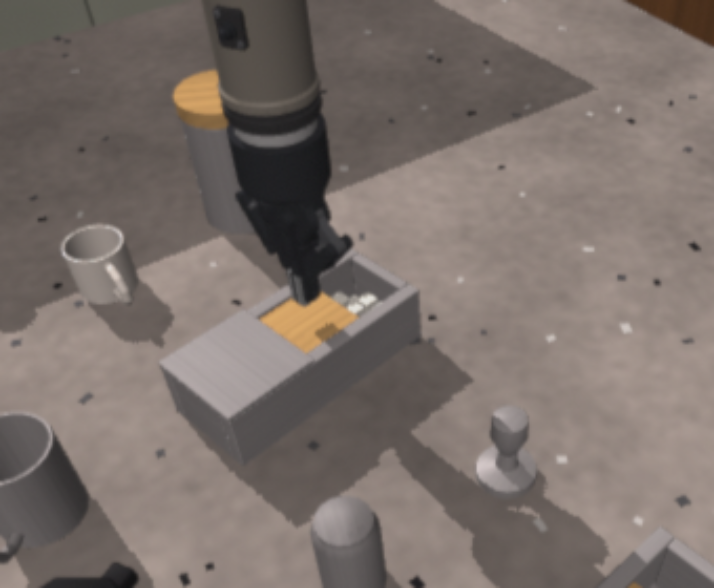

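The fingertips hover above the panel at crop (305,297), roughly in the middle, with the front edge and cubes behind them. Next I descend to contact.

Request:
{"name": "step_arm", "arguments": {
  "series": [
    [0,0,-0.008,0,0,0,0],
    [0,0,-0.006,0,0,0,0],
    [0,0,-0.004,0,0,0,0],
    [0,0,-0.002,0,0,0,0],
    [0,0,-0.002,0,0,0,0],
    [0,0,0,0,0,0,0],
    [0,0,0,0,0,0,0],
    [0,0,0,0,0,0,0]
  ]
}}

```text
time: 2.97
tcp_pos: [0.5338, -0.228, 0.0552]
eef_rot: [0.0, 0.994, 0.105, 0.001]
wrist_force: [-1.0, 0.7, 5.9]
width: 0.002
finger_force: 2.9
```

Request:
{"name": "step_arm", "arguments": {
  "series": [
    [0,0,-0.001,0,0,0,0],
    [0,0,-0.001,0,0,0,0],
    [0,0,0,0,0,0,0],
    [-0.002,-0.0004,0,0,0,0,0],
    [-0.004,-0.0008,0,0,0,0,0],
    [-0.004,-0.0008,0,0,0,0,0],
    [-0.004,-0.0008,0,0,0,0,0],
    [0,0,0,0,0,0,0]
  ]
}}

```text
time: 3.63
tcp_pos: [0.521, -0.2308, 0.0541]
eef_rot: [0.0, 0.994, 0.105, 0.002]
wrist_force: [-0.7, 1.7, 6.6]
width: 0.003
finger_force: 3.5
```

Run:
```python
from h import *
im=bot.capture("scene");cv2.imwrite("pics/s2.png",cv2.resize(im[0:280,60:400],None,fx=2.1,fy=2.1))
s=bot.state();print(s["tcp_pos"],s["wrist_force"])
```

```text
[ 0.52098226 -0.23072076  0.0540596 ] [-1.39973029 -0.63376509  7.69895682]
```

View pics/s2.png

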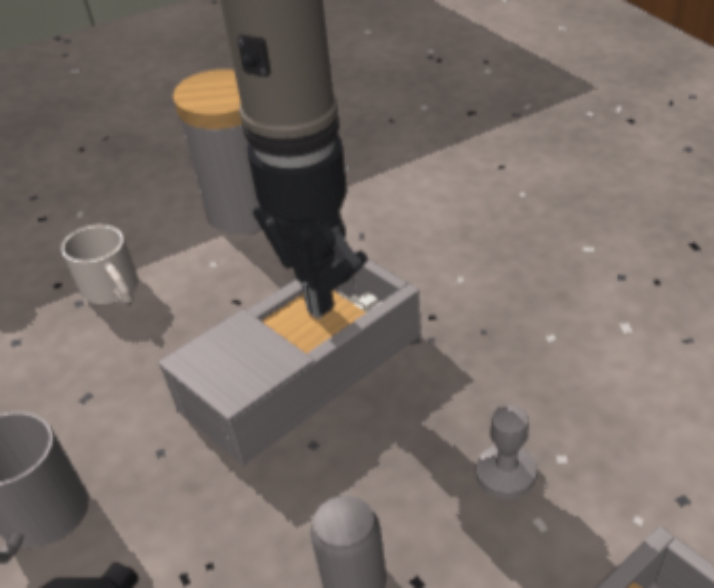

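The panel follows the fingers: its front corner moved from crop (357,318) to (363,309), about 12 mm. I'll keep dragging.

Request:
{"name": "step_arm", "arguments": {
  "series": [
    [-0.002,-0.0004,-0.0006,0,0,0,0],
    [-0.004,-0.0008,0,0,0,0,0],
    [-0.004,-0.0008,0,0,0,0,0],
    [-0.004,-0.0008,0,0,0,0,0],
    [-0.004,-0.0008,0,0,0,0,0],
    [-0.004,-0.0008,0,0,0,0,0],
    [-0.004,-0.0008,0,0,0,0,0],
    [-0.002,-0.0004,0,0,0,0,0]
  ]
}}

```text
time: 4.35
tcp_pos: [0.4937, -0.2365, 0.0537]
eef_rot: [0.001, 0.994, 0.105, 0.003]
wrist_force: [1.8, 1.0, 8.0]
width: 0.002
finger_force: 3.7
```

Request:
{"name": "step_arm", "arguments": {
  "series": [
    [-0.004,-0.0008,0,0,0,0,0],
    [-0.004,-0.0008,0,0,0,0,0],
    [-0.004,-0.0008,0,0,0,0,0],
    [-0.004,-0.0008,0,0,0,0,0],
    [-0.004,-0.0008,0,0,0,0,0],
    [-0.002,-0.0004,0,0,0,0,0],
    [0,0,0,0,0,0,0],
    [0,0,0,0,0,0,0]
  ]
}}

```text
time: 5.02
tcp_pos: [0.4736, -0.2412, 0.0541]
eef_rot: [0.001, 0.994, 0.105, 0.004]
wrist_force: [3.2, 0.9, 5.8]
width: 0.002
finger_force: 3.2
```

Run:
```python
from h import *
im=bot.capture("scene");cv2.imwrite("pics/s3.png",cv2.resize(im[0:280,60:400],None,fx=2.1,fy=2.1))
s=bot.state();print(s["tcp_pos"],s["wrist_force"])
```

```text
[ 0.47360103 -0.24119141  0.05406189] [3.35456602 1.18322778 6.62524489]
```

View pics/s3.png

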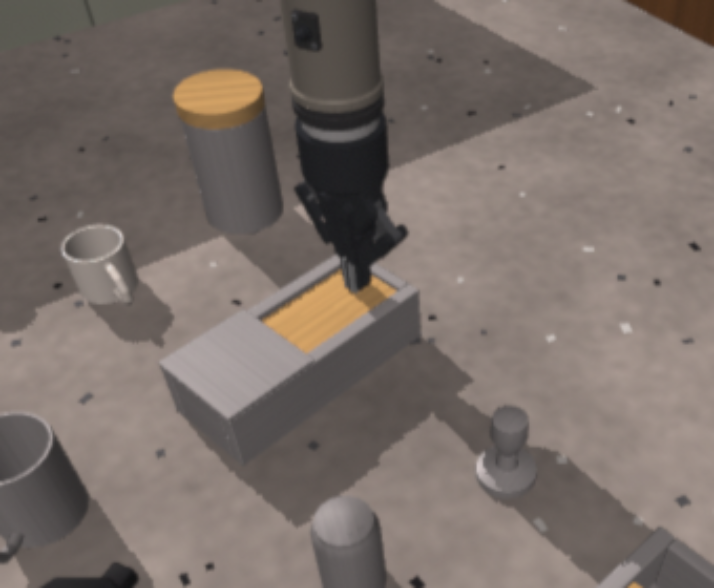

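The panel now reaches the end rim at about crop (395,292), and a resisting force of 3.5 N suggests it is on the stop. I'll lift and check.

Request:
{"name": "step_arm", "arguments": {
  "series": [
    [0,0,0.004,0,0,0,0],
    [0,0,0.01,0,0,0,0],
    [0,0,0.03,0,0,0,0],
    [0,0,0.03,0,0,0,0],
    [0,0,0.03,0,0,0,0],
    [0,0,0.03,0,0,0,0],
    [0,0,0,0,0,0,0],
    [0,0,0,0,0,0,0]
  ]
}}

```text
time: 5.73
tcp_pos: [0.4695, -0.2417, 0.1876]
eef_rot: [0.001, 0.994, 0.105, 0.001]
wrist_force: [-0.7, -0.4, -1.3]
width: 0.001
finger_force: 0.0
```

Run:
```python
from h import *
im,c,r=wood("scene",(150,80,280,200))
p=np.array([ray("scene",q,.058) for q in c[:,0]])[:,:2].astype(np.float32)*1000
print(cv2.minAreaRect(p))
cv2.imwrite("pics/s4.png",cv2.resize(im[0:420,60:560],None,fx=1.4,fy=1.4))
s=bot.state();print(s["tcp_pos"],s["wrist_force"],s["qvel"].round(3))
```

```text
((511.1314392089844, -231.9061279296875), (118.04844665527344, 67.97126007080078), 11.89969253540039)
[ 0.46833193 -0.24113934  0.18568094] [ 0.52716404  1.6812748  -0.34297075] [-0.001  0.029  0.     0.038 -0.001 -0.006  0.001]
```

View pics/s4.png

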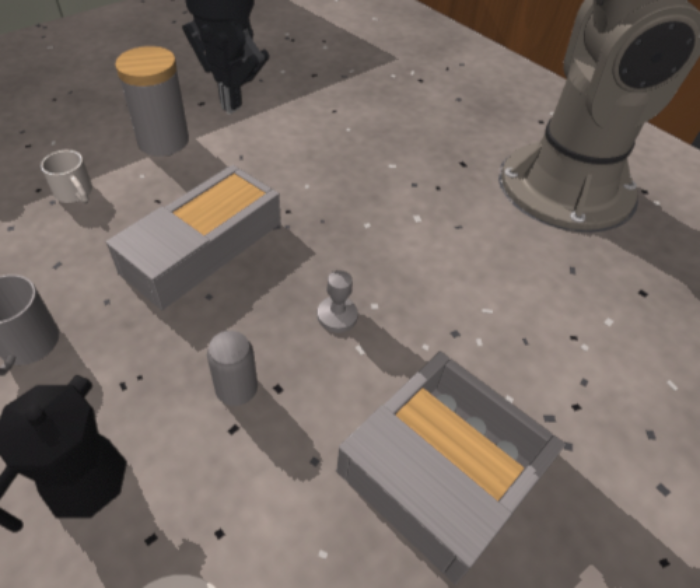

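The panel fills the opening up to the end rim at (265,188), with about 118 of 122 mm bare and no gap visible. The pod box lid hasn't moved, and the gripper is clear.

```bash
python3 -c "
from workcell import bot
print(bot.sign_off())"
```

```text
the job is handed in; nothing more can be done
None
```

The sugar keeper's lid is dragged shut, within a few millimetres of its end rim by camera; the pod box was not touched, the gripper is clear, and the job is handed in (no verdict came back).

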